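Refit the shades of three repaired lamps

TASK

The green, the orange and the blue lamp are repaired: put each one's shade of its own colour back on it, set down gently over the bulb so that its rim sits flat on the coloured base, and let go. Leave the white spare shade, the wire spool, the tape and the jar where they stand.

Things in the scene. Friction and masses are not known exactly. Their poses are not given: they have to be found in the camera images.
- green_knob (a point): Loose green lamp shade, rim down, 90 to 180 g: hollow dome open below, 90 mm across at the rim (opening 82 mm), 50 mm at its flat roof, 60 mm up. To lift it: an upright pale wooden knob on the roof, 22 mm diameter, 38 mm high. Point: the knob's centre, on the shade's axis, 79 mm above the rim, 19 mm above the roof. z: up.
- orange_knob (a point): Loose orange lamp shade, rim down, 90 to 180 g: hollow dome open below, 90 mm across at the rim (opening 82 mm), 50 mm at its flat roof, 60 mm up. To lift it: an upright pale wooden knob on the roof, 22 mm diameter, 38 mm high. Point: the knob's centre, on the shade's axis, 79 mm above the rim, 19 mm above the roof. z: up.
- blue_knob (a point): Loose blue lamp shade, rim down, 90 to 180 g: hollow dome open below, 90 mm across at the rim (opening 82 mm), 50 mm at its flat roof, 60 mm up. To lift it: an upright pale wooden knob on the roof, 22 mm diameter, 38 mm high. Point: the knob's centre, on the shade's axis, 79 mm above the rim, 19 mm above the roof. z: up.
- white_knob (a point): Loose white lamp shade, rim down, 90 to 180 g: hollow dome open below, 90 mm across at the rim (opening 82 mm), 50 mm at its flat roof, 60 mm up. To lift it: an upright pale wooden knob on the roof, 22 mm diameter, 38 mm high. Point: the knob's centre, on the shade's axis, 79 mm above the rim, 19 mm above the roof. z: up. It is a spare without a lamp.
- green_lamp: Lamp without shade, fixed: round green base disc, 110 mm diameter, 18 mm high; on it a metal collar, 66 mm diameter, 10 mm high, and a white bulb 42 mm wide, top 65 mm above the table. A shade goes over bulb and collar (8 mm free all round), its rim resting on the disc 18 mm above the table. Origin: centre of the underside, on the table; z up.
- orange_lamp: Lamp without shade, fixed: round orange base disc, 110 mm diameter, 18 mm high; on it a metal collar, 66 mm diameter, 10 mm high, and a white bulb 42 mm wide, top 65 mm above the table. A shade goes over bulb and collar (8 mm free all round), its rim resting on the disc 18 mm above the table. Origin: centre of the underside, on the table; z up.
- blue_lamp: Lamp without shade, fixed: round blue base disc, 110 mm diameter, 18 mm high; on it a metal collar, 66 mm diameter, 10 mm high, and a white bulb 42 mm wide, top 65 mm above the table. A shade goes over bulb and collar (8 mm free all round), its rim resting on the disc 18 mm above the table. Origin: centre of the underside, on the table; z up.
- spool_mid (a point): Bystander: loose spool of copper wire with black flanges, standing, 60 mm in diameter, 44 mm high. The point is its centre, 22 mm up.
- tape_mid (a point): Bystander: loose roll of yellow tape lying flat, 80 mm in diameter, hole 56 mm, 24 mm high. The point is its centre, 12 mm up.
- jar_mid (a point): Bystander: loose closed glass jar with a steel lid, standing, 54 mm in diameter, 55 mm high. The point is its centre, 27.5 mm up.
There are look-alikes about, which are no part of the job. What is shaped like the part that bears green_knob but pink is not meant.

How it is judged:
At the end, for the whole second after the job is handed in: Each green, orange and blue shade is on its own lamp: axes within 12 mm, knob centre 92 to 101 mm above the lamp's underside (rim on the base), upright within 0.06 rad, at rest; white shade, spool, tape and jar within 30 mm of their starts (horizontal distance between green_knob and green_lamp below 0.012 m and z of green_knob in the frame of green_lamp between 0.092 and 0.101 m and angle between each of green_knob, orange_knob, blue_knob's own z axis and vertical below 0.06 rad and linear speed of each of green_shade, orange_shade, blue_shade below 0.02 m/s and angular speed of each of green_shade, orange_shade, blue_shade below 0.2 rad/s and horizontal distance between orange_knob and orange_lamp below 0.012 m and z of orange_knob in the frame of orange_lamp between 0.092 and 0.101 m and horizontal distance between blue_knob and blue_lamp below 0.012 m and z of blue_knob in the frame of blue_lamp between 0.092 and 0.101 m and distance of each of white_knob, spool_mid, tape_mid, jar_mid from where it was at the start of the episode below 0.03 m); the robot touches nothing.
It fails at once if the green shade is dropped or slammed onto its lamp (faster than 0.7 m/s within 20 mm of its seat) (horizontal distance between green_knob and green_lamp below 0.03 m and z of green_knob in the frame of green_lamp below 0.117 m and linear speed of green_shade above 0.7 m/s).
It fails at once if the orange shade is dropped or slammed onto its lamp (faster than 0.7 m/s within 20 mm of its seat) (horizontal distance between orange_knob and orange_lamp below 0.03 m and z of orange_knob in the frame of orange_lamp below 0.117 m and linear speed of orange_shade above 0.7 m/s).
It fails at once if the blue shade is dropped or slammed onto its lamp (faster than 0.7 m/s within 20 mm of its seat) (horizontal distance between blue_knob and blue_lamp below 0.03 m and z of blue_knob in the frame of blue_lamp below 0.117 m and linear speed of blue_shade above 0.7 m/s).
It fails at once if the white spare shade, the spool, the tape or the jar is moved by more than 30 mm (distance of any of white_knob, spool_mid, tape_mid, jar_mid from where it was at the start of the episode above 0.03 m).
It also fails if it takes over 96 s, if anything falls off the work surface, if the arm or the gripper's body presses on something with over 40 N, if the wrist force passes 120 N, or if a joint passes its speed limit or range.

ROBOT

A 6-joint arm with a two-finger parallel gripper is mounted at the origin on the work surface. World frame = base frame: x ahead of the robot, y to its left, z up, the work surface at z = 0. Lengths are in m, angles in rad, forces in N, time in s.
With the tool pointing down it reaches from about 0.375 to 0.9 m from the base axis. Payload 3.1 kg.
Tool frame: the origin (TCP) lies on the centre line of the jaws, within the pads' length; the fingertips stand ahead of it and the grasp point (between the pads) lies 3 mm ahead of it (robot.tip_reach is the z of the fingertips in the tool frame, in m); z points along the fingers, y is the line along which they close (so a half turn about z gives the same grasp; the last joint's range is limited). The gripper opens to 87 mm and grips with 3 to 60 N. Pads are 19 mm wide; open, the fingers measure 117 mm over their backs; the gripper's body (75 mm by 190 mm) begins 51 mm behind the grasp point.
Start: joints at [-1.462, 0.527, 1.433, -0, 1.181, -0.178], TCP at [0.177, -0.599, 0.208] pointing down, gripper open.
Joint ranges: [-3.08, 3.08], [-0.75, 2.2], [0.22, 2.44], [-1.43, 4.57], [0, 2.65], [-2.85, 2.85]. Speed limits (rad/s): [2.79, 2.79, 3.14, 3.14, 3.14, 3.14].

INTERFACE

Orientations are given as a unit quaternion [x, y, z, w].
In Python, from rig import sensors, eyes, ticket, robot gives the robot as it stands.
- The arm moves only by the tool drive_tool, never from a script. Its argument "deltas" is a list that holds one entry, the list of rows, each a list of 6 numbers: the shift along the tool's x, y, z in mm, then the turn, a rotation vector about the tool's x, y, z in rad. A call has 1 to 8 rows; each row shifts and turns the commanded pose from where the row before left it, along the tool's axes as they then stand; what a row does not reach is not made up. A row lasts 1/12 s, in which the tool goes at most 41.7 mm and 7.16 degrees, less where a joint would pass 70% of its speed; a pose out of reach is approached as far as the arm can. A call is refused whole if a number of a shift passes 41.7 or a number of a turn 0.125, either way. A call with a gripper value outside its range is refused whole. "gripper" is the opening in per cent of the stroke, from 0 (shut) to 100 (fully open), set as the call begins (left out, the last holds). The fingers move at their own pace and stop on an object; "squeeze" is the grip in N (left out, the last holds). Time passes only in rows, so rows that do not move let the fingers close. It gives the time, the measured TCP pose, the force, the opening and the grip force at its end, in the units of the state.
- sensors.get_obs(): the state, without advancing time (a new reading comes with each control period).
- eyes.camera(name): name is "scene" or "top" or "wrist"; returns a dict with "img" (384x512x3 uint8, red, green, blue), "fov_y" (degrees; the focal length in pixels is half the picture's height over the tangent of half this angle, whatever the lens; pixels are square), "cx", "cy" (the principal point, pixels), "xyz" and "attitude" of the camera in the world; the wrist camera has in their place "hand_eye" (4x4, takes a point from camera to tool coordinates, whose origin is the TCP and whose axes are the flange's). Camera axes: x right, y up, looking along -z (the intrinsics and any distortion apply to the point x, -y, -z); pixel columns grow to the right and rows downward; lengths in m; the calibration is good to about 2 mm. A picture is of the moment at which its call begins: read the wrist's pose just before it. There is no depth.
- ticket.hand_in(): hands the job in; it is judged then, once.
The state is a dict: "time": time; "q": joint angles; "joint_velocities": joint speeds; "joint_torque": joint torques, N m; "position": TCP position; "tool_rot": TCP orientation; "ft_force": force on the tool from outside, world axes, zero at the start; "moment": the same for the moment, N m; "grip_width": finger opening in m; "grip_force": force on a finger pad.
Only numpy, scipy, OpenCV 4.12 (cv2) and the standard library are available. Lean on these libraries where they do the work, as an engineer would, in place of code of your own. Each camera call takes 0.05 s, during which the arm holds its last target. There are 200 camera calls.

## Working session

There is one attempt and no reset: what is moved stays moved. The work goes in short steps, Python scripts to look and compute and a tool call to move; the robot and the scene stay as the last step left them, time stands still between calls to the robot, and variables do not carry over. Pictures are saved under pics/ and viewed, at most 17 in all, crops included, and the job is handed in when it is done.

Besides the shell and the picture viewer there is one more tool, called after "Call:" by a JSON object that holds its "op" and its "data". drive_tool: Moves the arm, as the interface text tells. Its arguments: {"type":"object","properties":{"deltas":{"type":"array"},"gripper":{"type":"number"},"squeeze":{"type":"number"}},"required":["deltas"]}

```bash
ls; mkdir -p pics; python3 - <<'E'
from rig import sensors, eyes, robot
import cv2,numpy as np
o=sensors.get_obs(); print({k:np.round(v,3) for k,v in o.items()}); print(robot.tip_reach,[a for a in dir(robot) if a[0]!='_'])
for n in ("scene","top","wrist"):
    c=eyes.camera(n); cv2.imwrite(f"pics/{n}0.png",c["img"][:,:,::-1]); print(n,{k:np.round(v,4).tolist() if not isinstance(v,str) else v for k,v in c.items() if k!="img"})
E
```

```text
pics
{'time': np.float64(0.0), 'q': array([-1.462,  0.528,  1.434, -0.   ,  1.181, -0.179]), 'joint_velocities': array([-0.001,  0.   ,  0.001, -0.   , -0.   , -0.   ]), 'joint_torque': array([ -0.   , -44.004, -17.659,   0.063,   0.058,  -0.   ]), 'position': array([ 0.177, -0.599,  0.207]), 'tool_rot': array([ 0.99 ,  0.143,  0.   , -0.001]), 'ft_force': array([ 0.586, -1.291,  0.156]), 'moment': array([-0.035, -0.023,  0.003]), 'grip_force': np.float64(0.0), 'grip_width': np.float64(0.087)}
0.022 ['Unreachable', 'tip_reach']
scene {'fov_y': 52.5133, 'cx': 255.6137, 'cy': 192.5926, 'xyz': [1.1186, -0.8645, 0.8528], 'attitude': [0.4257, 0.1511, 0.3002, 0.8401]}
top {'fov_y': 47.3857, 'cx': 250.9638, 'cy': 195.8656, 'xyz': [0.273, -0.0145, 1.5931], 'attitude': [-0.0378, 0.04, 0.7151, -0.6969]}
wrist {'fov_y': 66.7595, 'cx': 264.6973, 'cy': 191.6247, 'hand_eye': [[-0.0002, 0.956, 0.2932, 0.0794], [1.0, 0.0003, -0.0003, 0.0002], [-0.0004, 0.2932, -0.956, -0.1762], [0.0, 0.0, 0.0, 1.0]]}
```

View pics/top0.png

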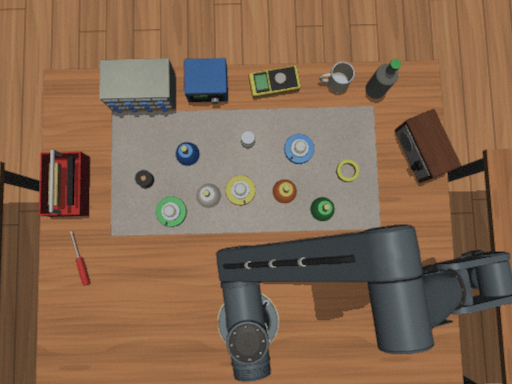

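View pics/scene0.png

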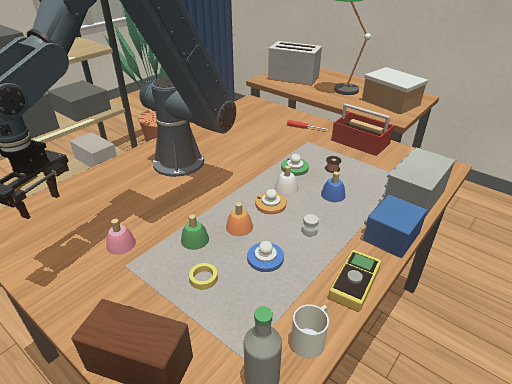

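Top view: shades blue (187,153), white (208,195), orange (285,190), green (323,208). Lamps green (171,211), orange (240,190, yellowish here), blue (299,148). Bystanders are spool (144,179), jar (248,139) and tape (348,170).
Scene view: shades green (195,232), orange (239,218), blue (333,187), white (288,180). The pink look-alike is at (120,237), hidden under the arm in the top view. Lamps are green (294,165), orange (271,202) and blue (265,256).

What could be mistaken for the green shade: pink shade scene(120,237), no; bottle cap scene(263,315), no; the choice is scene(195,232). For the orange: pink, no; the choice is scene(239,218). For the blue: blue box scene(395,222), no; the choice is scene(333,187).

```bash
cat > h.py <<'E'
import numpy as np, cv2
from scipy.spatial.transform import Rotation as R
from rig import sensors, eyes
def cam(n):
    o=sensors.get_obs(); c=eyes.camera(n)
    if n=="wrist":
        T=np.array(c["hand_eye"]); Rt=R.from_quat(o["tool_rot"]).as_matrix()
        c["C"]=Rt@T[:3,3]+o["position"]; c["M"]=Rt@T[:3,:3]
    else: c["C"]=np.array(c["xyz"]); c["M"]=R.from_quat(c["attitude"]).as_matrix()
    c["f"]=c["img"].shape[0]/2/np.tan(np.radians(c["fov_y"])/2)
    return c
def ray(c,p):
    d=c["M"]@np.array([(p[0]-c["cx"])/c["f"],-(p[1]-c["cy"])/c["f"],-1]); return d/np.linalg.norm(d)
def onz(c,p,z):
    d=ray(c,p); return (c["C"]+d*(z-c["C"][2])/d[2])[:2]
def proj(c,X):
    v=c["M"].T@(np.array(X)-c["C"]); return np.array([c["cx"]+c["f"]*v[0]/-v[2],c["cy"]+c["f"]*v[1]/v[2]])
def tri(c1,p1,c2,p2):
    A=[];b=[]
    for c,p in((c1,p1),(c2,p2)):
        d=ray(c,p);P=np.eye(3)-np.outer(d,d);A.append(P);b.append(P@c["C"])
    X=np.linalg.lstsq(np.vstack(A),np.hstack(b),rcond=None)[0]
    return X,np.linalg.norm(A[0]@(X-c1["C"]))*2
def blob(c,seed,h,r,smin=90,vmin=30):
    """largest hue blob within r px of seed"""
    m=cv2.inRange(cv2.cvtColor(c["img"],cv2.COLOR_RGB2HSV),(h[0],smin,vmin),(h[1],255,255))
    w=np.zeros_like(m);cv2.circle(w,tuple(map(int,seed)),r,255,-1);m&=w
    cs=cv2.findContours(m,cv2.RETR_EXTERNAL,cv2.CHAIN_APPROX_NONE)[0]
    return cv2.convexHull(max(cs,key=cv2.contourArea))
E
python3 - <<'E'
from h import *
t=cam("top");s=cam("scene")
hu=dict(green=(45,80),orange=(5,28),blue=(100,125))
L=dict(green=((171,211),(294,165)),orange=((240,190),(271,202)),blue=((299,148),(265,256)))
S=dict(green=((323,208),(195,232)),orange=((285,190),(239,218)),blue=((187,153),(333,187)))
for k in L:
    o=[]
    for c,p in zip((t,s),L[k]):
        b=blob(c,p,hu[k],25); e=cv2.fitEllipse(b); o.append((onz(c,e[0],.017),np.round(e[1],1)))
    print(k,"lamp",o)
# knobs: tan hue beside the shade
for k in S:
    for n,c,p in zip("ts",(t,s),S[k]):
        b=blob(c,p,hu[k],22,90); print(k,"shade",n,cv2.boundingRect(b))
a=cv2.resize(t["img"][100:250,105:385],None,fx=2.8,fy=2.8,interpolation=2)
b=cv2.resize(s["img"][140:300,90:370],None,fx=2.8,fy=2.8,interpolation=2)
b2=np.vstack([a[:,:784],b[:,:784]]);b2=cv2.resize(b2,None,fx=.68,fy=.68) if b2.shape[0]>600 else b2
cv2.imwrite("pics/crop1.png",b2[:,:,::-1])
E
```

```text
green lamp [(array([0.39870744, 0.26910995]), array([29.3, 29.6])), (array([0.42358466, 0.26101291]), array([15.1, 18.2]))]
orange lamp [(array([0.47025706, 0.01752088]), array([29.6, 29.8])), (array([0.47708594, 0.00479357]), array([22.2, 31.3]))]
blue lamp [(array([ 0.61757236, -0.2013707 ]), array([28.9, 29.2])), (array([ 0.62367489, -0.21202093]), array([29.7, 36.1]))]
green shade t (311, 198, 23, 23)
green shade s (182, 221, 27, 28)
orange shade t (273, 180, 24, 23)
orange shade s (226, 205, 27, 31)
blue shade t (176, 143, 23, 22)
blue shade s (322, 178, 23, 24)
```

View pics/crop1.png

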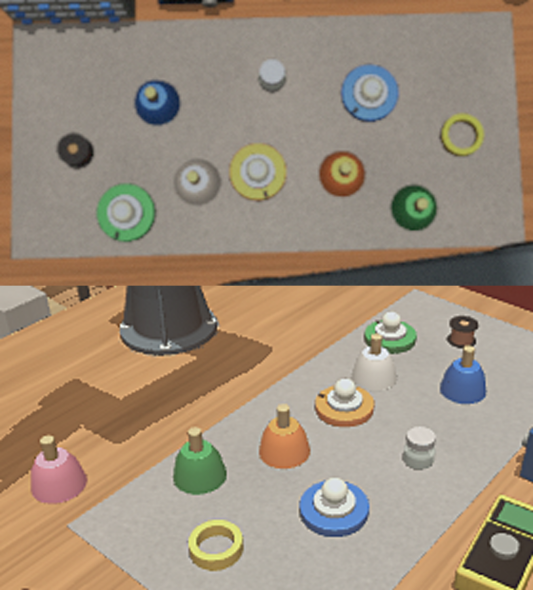

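The crop confirms the choices: domes with knobs for the green, orange and blue shades, flat discs with bulbs for the lamps, and pink standing apart. Next I compute shade positions and the first hover.

```bash
cat >> h.py <<'E'
def delta(target):
    o=sensors.get_obs(); return np.round(R.from_quat(o["tool_rot"]).as_matrix().T@(np.array(target)-o["position"])*1000,1)
E
python3 - <<'E'
from h import *
t=cam("top");s=cam("scene")
P=dict(blue=(187.5,154),green=(322.5,209.5),orange=(285,191.5),white=(208,195.5))
for k in P: print(k,onz(t,P[k],.004))
print("pink",onz(s,(120,247),.0),"jar",onz(t,(248,139),.04),"tape",onz(t,(348,170),.01),"spool",onz(t,(144,179),.02))
g=onz(t,P["green"],.004); print(delta([*g,.25]))
E
```

```text
blue [0.61020651 0.20841016]
green [ 0.3920621  -0.28100202]
orange [ 0.46157478 -0.14670813]
white [0.45409233 0.13508666]
pink [ 0.23954782 -0.45309681] jar [ 0.65224075 -0.0162766 ] tape [ 0.53426471 -0.37983726] spool [0.51852617 0.36495199]
[ 296.1 -244.1  -42.1]
```

Call:
{"op": "drive_tool", "data": {"deltas": [[[30,-25,-6,0,0,0],[30,-25,-6,0,0,0],[30,-25,-6,0,0,0],[30,-25,-6,0,0,0],[30,-25,-6,0,0,0],[30,-25,-6,0,0,0],[30,-25,-6,0,0,0],[30,-25,0,0,0,0]]], "gripper": 100}}

```text
time: 1.02
position: [0.352, -0.3384, 0.2513]
tool_rot: [0.99, 0.143, 0.001, 0.001]
ft_force: [0.3, -0.2, -0.9]
grip_width: 0.0869
grip_force: 0.0
```

Call:
{"op": "drive_tool", "data": {"deltas": [[[28,-22,0,0,0,0],[28,-22,0,0,0,0],[0,0,0,0,0,0],[0,0,0,0,0,0],[0,0,0,0,0,0]]]}}

```text
time: 1.43
position: [0.392, -0.2817, 0.2501]
tool_rot: [0.99, 0.144, -0.0, 0.001]
ft_force: [0.8, 0.9, -0.4]
grip_width: 0.0873
grip_force: 0.0
```

```bash
python3 - <<'E'
from h import *
w=cam("wrist");cv2.imwrite("pics/w1.png",w["img"][:,:,::-1]);print(w["C"],w["M"][:,2])
print("pred knob px",proj(w,[.392,-.281,.098]),"roof",proj(w,[.392,-.281,.06]), proj(w,[.392,-.281,0]),w["img"].shape)
E
```

```text
[ 0.46817082 -0.25911266  0.42631518] [0.28093197 0.08478755 0.95597505]
pred knob px [263.69993988 173.83440218] roof [263.75504265 166.86364592] [263.82312635 158.25074258] (384, 512, 3)
```

View pics/w1.png

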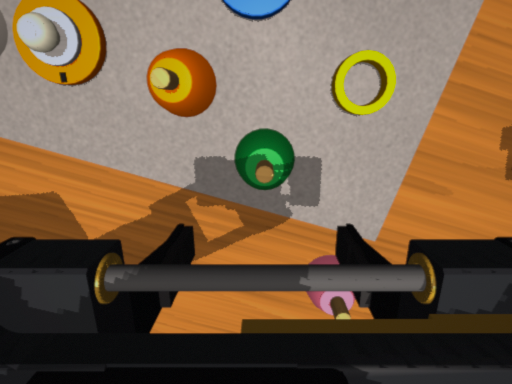

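The wrist view shows the green shade's rim centred at (264,158) and its knob top at (264,174). Both match the prediction within about 1 px, so I go down.

Call:
{"op": "drive_tool", "data": {"deltas": [[[0,0,30,0,0,0],[0,0,30,0,0,0],[0,0,30,0,0,0],[0,0,30,0,0,0],[0,0,22,0,0,0],[0,0,12,0,0,0],[0,0,8,0,0,0],[0,0,0,0,0,0]]]}}

```text
time: 2.15
position: [0.3907, -0.2819, 0.0864]
tool_rot: [0.99, 0.142, -0.001, -0.001]
ft_force: [0.1, 0.2, 0.4]
grip_width: 0.0869
grip_force: 0.0
```

Call:
{"op": "drive_tool", "data": {"deltas": [[[0,0,0,0,0,0],[0,0,0,0,0,0],[0,0,0,0,0,0],[0,0,0,0,0,0],[0,0,0,0,0,0],[0,0,0,0,0,0],[0,0,0,0,0,0],[0,0,0,0,0,0]]], "gripper": 0, "squeeze": 20}}

```text
time: 2.82
position: [0.3921, -0.2812, 0.0881]
tool_rot: [0.99, 0.144, 0.0, 0.0]
ft_force: [0.1, -0.4, -0.7]
grip_width: 0.0415
grip_force: 0.0
```

Call:
{"op": "drive_tool", "data": {"deltas": [[[0,0,0,0,0,0],[0,0,0,0,0,0],[0,0,0,0,0,0],[0,0,0,0,0,0],[0,0,0,0,0,0],[0,0,0,0,0,0]]]}}

```text
time: 3.32
position: [0.392, -0.2813, 0.0879]
tool_rot: [0.99, 0.143, -0.0, -0.0]
ft_force: [-0.6, -0.0, -0.1]
grip_width: 0.0036
grip_force: 0.0
```

Call:
{"op": "drive_tool", "data": {"deltas": [[[0,0,-10,0,0,0],[0,0,-20,0,0,0],[0,0,-30,0,0,0],[0,0,-30,0,0,0],[0,0,-30,0,0,0],[0,0,-20,0,0,0],[0,0,0,0,0,0],[0,0,0,0,0,0]]]}}

```text
time: 3.98
position: [0.3924, -0.2817, 0.229]
tool_rot: [0.99, 0.143, 0.001, 0.001]
ft_force: [-0.2, 0.4, 0.2]
grip_width: 0.0001
grip_force: 0.0
```

```bash
python3 - <<'E'
from h import *
w=cam("wrist");cv2.imwrite("pics/w2.png",w["img"][:,:,::-1])
print(delta([.3987,.2691,.235]))
E
```

```text
[ 162.8 -525.4   -7.1]
```

View pics/w2.png

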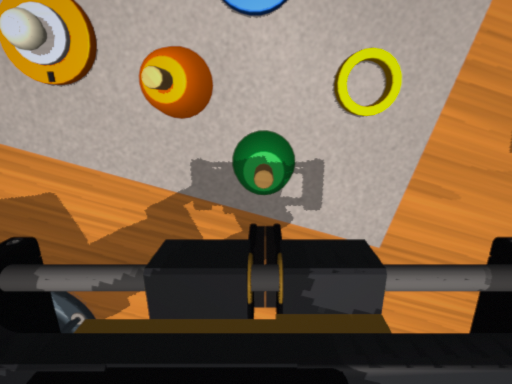

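```bash
python3 - <<'E'
from h import *
T=np.array(eyes.camera("wrist")["hand_eye"]);w=cam("wrist")
def pt(x):
    v=np.linalg.inv(T)@np.array([*x,1]);return [w["cx"]-w["f"]*v[0]/v[2],w["cy"]+w["f"]*v[1]/v[2]]
for z in (-.05,-.02,0,.022): print(z,pt((0,0,z)),pt((0.01,0,z)))
o=sensors.get_obs();print(o["position"],o["q"],R.from_quat(o["tool_rot"]).as_matrix().round(3).tolist())
g=w["img"]; b=blob(w,(264,165),(45,80),50);print(cv2.boundingRect(b))
for p in [.39,-.28,.0],[.39,-.28,.098]: print(proj(w,p))
t=cam("top");s=cam("scene");cv2.imwrite("pics/s2.png",cv2.resize(s["img"][150:300,100:300],None,fx=3,fy=3)[:,:,::-1])
for z in (.02,.1,.2,.23): print(z,proj(s,[*o["position"][:2],z]))
E
```

```text
-0.05 [np.float64(264.22877422621787), np.float64(270.3399603896703)] [np.float64(264.21587355440334), np.float64(252.21657478836437)]
-0.02 [np.float64(264.2867419090576), np.float64(242.4079719880832)] [np.float64(264.27702381530423), np.float64(226.86549453554753)]
0 [np.float64(264.3157516003623), np.float64(228.42952190413692)] [np.float64(264.3074683426186), np.float64(214.24409858668142)]
0.022 [np.float64(264.34163966503024), np.float64(215.95524163933317)] [np.float64(264.3345485179318), np.float64(203.0174629597563)]
[ 0.39114365 -0.28035262  0.22660574] [-8.54640489e-01  3.10644725e-01  1.75831002e+00  1.67058097e-05
  1.07591939e+00  4.28435312e-01] [[0.959, 0.284, -0.002], [0.284, -0.959, 0.002], [-0.001, -0.003, -1.0]]
(235, 130, 62, 64)
[264.14443582 162.05510714]
[263.83460007 179.90695008]
0.02 [193.92544072 234.06947655]
0.1 [191.49450704 214.47910187]
0.2 [188.16728253 187.66571096]
0.23 [187.09955641 179.06113446]
```

View pics/s2.png

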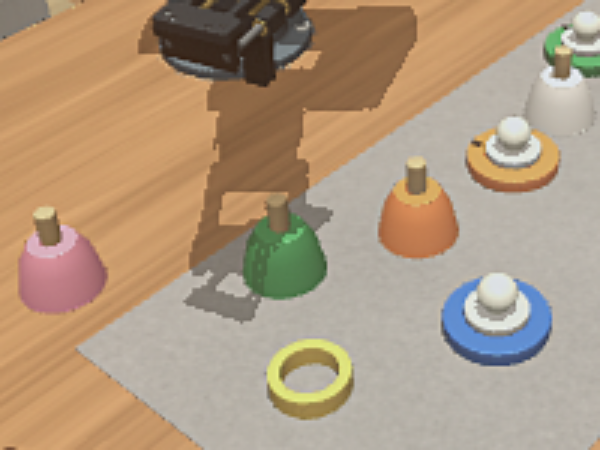

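The picture shows the jaws shut with nothing between them, and the green shade untouched. The wrist view (tip edge at row 225, open-jaw gap about 147 px) and the scene view (tip near (187,177)) both put the fingertips about 16 mm behind the reported TCP. They should be 22 mm ahead of it. The arm therefore stayed about 38 mm too high, so I go deeper by that amount.

Call:
{"op": "drive_tool", "data": {"deltas": [[[0,0,30,0,0,0],[0,0,30,0,0,0],[0,0,30,0,0,0],[0,0,15,0,0,0],[0,0,0,0,0,0],[0,0,0,0,0,0],[0,0,0,0,0,0],[0,0,0,0,0,0]]], "gripper": 75}}

```text
time: 4.9
position: [0.3927, -0.2821, 0.124]
tool_rot: [0.99, 0.143, 0.001, 0.001]
ft_force: [-0.1, -0.2, 0.7]
grip_width: 0.0462
grip_force: 0.0
```

```bash
python3 - <<'E'
from h import *
w=cam("wrist");s=cam("scene")
a=cv2.resize(w["img"][110:300,150:380],None,fx=2,fy=2);b=cv2.resize(s["img"][140:260,130:240],None,fx=3.1667,fy=3.1667)
b=cv2.resize(b,(330,380));cv2.imwrite("pics/c3.png",np.hstack([a,b])[:,:,::-1]);o=sensors.get_obs();print(o["position"],o["grip_width"],delta([.3915,-.281,.05]))
E
```

```text
[ 0.39267028 -0.2819795   0.12411287] 0.053944663172111856 [-0.9 -1.5 74.1]
```

View pics/c3.png

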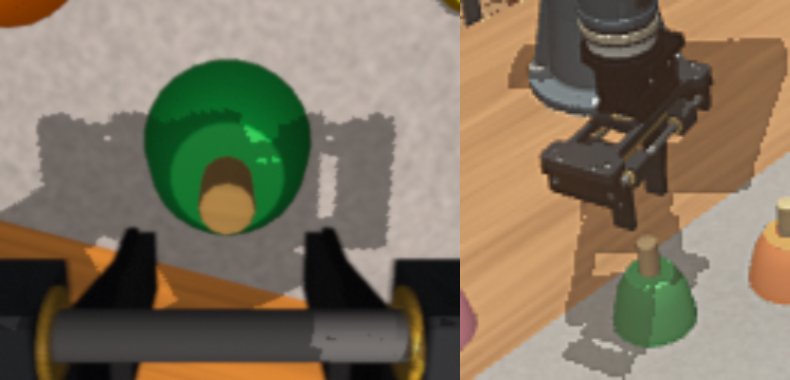

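The crop shows the jaws straddling the knob in y, with the tips still well above it (tips about z 0.14, knob top 0.098). I continue down.

Call:
{"op": "drive_tool", "data": {"deltas": [[[-1,-1,20,0,0,0],[0,0,20,0,0,0],[0,0,20,0,0,0],[0,0,10,0,0,0],[0,0,4,0,0,0],[0,0,0,0,0,0],[0,0,0,0,0,0]]]}}

```text
time: 5.58
position: [0.3912, -0.2811, 0.0496]
tool_rot: [0.99, 0.143, 0.0, 0.001]
ft_force: [0.7, -0.1, -0.3]
grip_width: 0.0652
grip_force: 0.0
```

Call:
{"op": "drive_tool", "data": {"deltas": [[[0,0,0,0,0,0],[0,0,0,0,0,0],[0,0,0,0,0,0],[0,0,0,0,0,0],[0,0,0,0,0,0],[0,0,0,0,0,0],[0,0,0,0,0,0],[0,0,0,0,0,0]]], "gripper": 0, "squeeze": 20}}

```text
time: 6.25
position: [0.3909, -0.2809, 0.049]
tool_rot: [0.99, 0.143, 0.0, 0.0]
ft_force: [-0.2, -0.1, -1.3]
grip_width: 0.0217
grip_force: 20.0
```

Call:
{"op": "drive_tool", "data": {"deltas": [[[0,0,0,0,0,0],[0,0,0,0,0,0],[0,0,0,0,0,0],[0,0,0,0,0,0]]]}}

```text
time: 6.58
position: [0.3908, -0.2807, 0.0489]
tool_rot: [0.99, 0.143, 0.0, 0.0]
ft_force: [0.2, -0.7, -0.8]
grip_width: 0.0214
grip_force: 20.0
```

Call:
{"op": "drive_tool", "data": {"deltas": [[[0,0,-10,0,0,0],[0,0,-20,0,0,0],[0,0,-30,0,0,0],[0,0,-35,0,0,0],[0,0,-30,0,0,0],[0,0,-15,0,0,0],[0,0,0,0,0,0]]]}}

```text
time: 7.17
position: [0.3923, -0.2821, 0.1922]
tool_rot: [0.99, 0.144, 0.002, 0.003]
ft_force: [0.7, -0.2, -2.0]
grip_width: 0.0213
grip_force: 20.0
```

Call:
{"op": "drive_tool", "data": {"deltas": [[[10,-18,0,0,0,0],[19,-32,0,0,0,0],[20,-34,0,0,0,0],[20,-34,0,0,0,0],[20,-34,0,0,0,0],[20,-34,0,0,0,0],[20,-34,0,0,0,0],[17,-30,0,0,0,0]]]}}

```text
time: 7.83
position: [0.4584, 0.0032, 0.1873]
tool_rot: [0.99, 0.144, -0.002, -0.001]
ft_force: [0.8, 0.1, -2.2]
grip_width: 0.0213
grip_force: 20.0
```

Call:
{"op": "drive_tool", "data": {"deltas": [[[2,-34,0,0,0,0],[2,-36,0,0,0,0],[3,-36,0,0,0,0],[3,-36,0,0,0,0],[3,-36,0,0,0,0],[3,-36,0,0,0,0],[2,-30,0,0,0,0],[0,-20,0,0,0,0]]]}}

```text
time: 8.5
position: [0.3999, 0.2611, 0.1872]
tool_rot: [0.99, 0.144, -0.002, -0.0]
ft_force: [1.5, -0.5, -1.1]
grip_width: 0.0216
grip_force: 20.0
```

Call:
{"op": "drive_tool", "data": {"deltas": [[[0,-11,0,0,0,0],[0,0,0,0,0,0],[0,0,0,0,0,0],[0,0,0,0,0,0],[0,0,0,0,0,0]]]}}

```text
time: 8.92
position: [0.3993, 0.2681, 0.1886]
tool_rot: [0.99, 0.143, -0.0, 0.0]
ft_force: [-0.6, -0.4, -1.8]
grip_width: 0.0211
grip_force: 20.0
```

```bash
cat > look.py <<'E'
import sys;from h import *
# held shade rim and lamp disc: python3 look.py name lampx lampy
n=sys.argv[1]; w=cam("wrist");o=sensors.get_obs();cv2.imwrite(f"pics/{n}.png",w["img"][:,:,::-1])
L=[float(v) for v in sys.argv[2:4]]
print(o["position"],o["grip_width"],"to lamp (tool mm)",delta([*L,o["position"][2]]))
print("lamp px pred",proj(w,[*L,.018]))
E
python3 look.py w4 .3987 .2691
```

```text
[0.39937493 0.26811444 0.18878132] 0.021283387292833564 to lamp (tool mm) [-0.4 -1.1 -0. ]
lamp px pred [263.4232461  170.52457292]
```

View pics/w4.png

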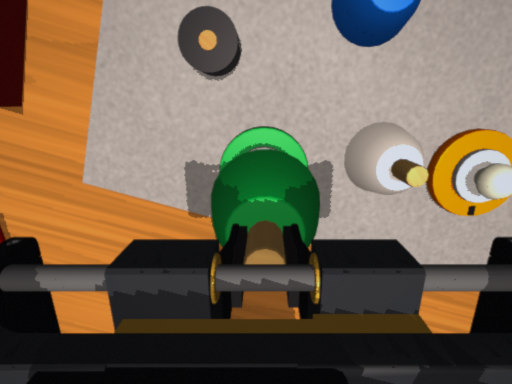

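The held green shade (rim (211..320), top edge row ~148) hangs in front of the green lamp (disc top edge row ~127). I compare those edges with the predicted ones.

```bash
python3 - <<'E'
from h import *
w=cam("wrist");o=sensors.get_obs();p=o["position"];u=np.array([.959,.284])
for e in (-3,0,3):
  print(e,"rim front",proj(w,[*(p[:2]+u*(.045+e/1e3)),p[2]-.049]),"lamp front",proj(w,[*(np.array([.3987,.2691])+u*(.055+e/1e3)),.018]))
h=cv2.cvtColor(w["img"],cv2.COLOR_RGB2HSV)
col=h[100:200,264];print([(100+i,*map(int,c)) for i,c in enumerate(col) if 20<i<60][::1])
E
```

```text
-3 rim front [264.0331593  152.50325213] lamp front [263.29541366 127.04965061]
0 rim front [264.02165544 148.639279  ] lamp front [263.28585077 124.41569687]
3 rim front [264.01006122 144.74495288] lamp front [263.27623804 121.76801135]
[(121, 11, 29, 185), (122, 13, 29, 186), (123, 13, 29, 187), (124, 13, 26, 185), (125, 14, 29, 178), (126, 46, 44, 110), (127, 66, 175, 111), (128, 68, 196, 178), (129, 67, 176, 206), (130, 66, 169, 213), (131, 66, 167, 214), (132, 66, 168, 214), (133, 66, 169, 214), (134, 66, 168, 214), (135, 66, 169, 214), (136, 66, 170, 213), (137, 66, 170, 213), (138, 66, 171, 213), (139, 66, 172, 212), (140, 66, 173, 211), (141, 67, 173, 212), (142, 67, 174, 207), (143, 67, 181, 162), (144, 68, 194, 126), (145, 67, 189, 116), (146, 64, 108, 97), (147, 30, 20, 103), (148, 26, 12, 144), (149, 61, 57, 112), (150, 67, 166, 83), (151, 69, 222, 78), (152, 69, 229, 78), (153, 69, 239, 78), (154, 69, 226, 79), (155, 69, 227, 81), (156, 69, 233, 81), (157, 69, 227, 83), (158, 69, 230, 83), (159, 69, 225, 84)]
```

Agreement is within 2 mm. I lower with a 1 mm correction.

Call:
{"op": "drive_tool", "data": {"deltas": [[[-1,-1,10,0,0,0],[0,0,20,0,0,0],[0,0,20,0,0,0],[0,0,20,0,0,0],[0,0,20,0,0,0],[0,0,15,0,0,0],[0,0,9,0,0,0],[0,0,0,0,0,0]]]}}

```text
time: 9.68
position: [0.3971, 0.269, 0.0735]
tool_rot: [0.99, 0.143, -0.002, 0.0]
ft_force: [-0.8, -1.3, -2.3]
grip_width: 0.0211
grip_force: 20.0
```

Call:
{"op": "drive_tool", "data": {"deltas": [[[0,0,3,0,0,0],[0,0,2,0,0,0],[0,0,1,0,0,0],[0,0,1,0,0,0],[0,0,0,0,0,0],[0,0,0,0,0,0],[0,0,0,0,0,0]]]}}

```text
time: 10.27
position: [0.3979, 0.2701, 0.0682]
tool_rot: [0.99, 0.144, 0.0, -0.0]
ft_force: [0.3, 0.4, -1.8]
grip_width: 0.0215
grip_force: 20.0
```

Call:
{"op": "drive_tool", "data": {"deltas": [[[0,0,0.6,0,0,0],[0,0,0.6,0,0,0],[0,0,0,0,0,0],[0,0,0,0,0,0]]]}}

```text
time: 10.6
position: [0.3978, 0.27, 0.0668]
tool_rot: [0.99, 0.143, 0.0, 0.0]
ft_force: [0.1, -0.9, 0.3]
grip_width: 0.0214
grip_force: 20.0
```

Call:
{"op": "drive_tool", "data": {"deltas": [[[0,0,0,0,0,0],[0,0,0,0,0,0],[0,0,0,0,0,0],[0,0,0,0,0,0],[0,0,0,0,0,0],[0,0,0,0,0,0],[0,0,0,0,0,0],[0,0,0,0,0,0]]], "gripper": 70}}

```text
time: 11.27
position: [0.3977, 0.27, 0.0667]
tool_rot: [0.99, 0.143, -0.0, -0.0]
ft_force: [-0.3, 1.1, -0.0]
grip_width: 0.0594
grip_force: 0.0
```

Call:
{"op": "drive_tool", "data": {"deltas": [[[0,0,-10,0,0,0],[0,0,-25,0,0,0],[0,0,-35,0,0,0],[0,0,-40,0,0,0],[0,0,-30,0,0,0],[0,0,-10,0,0,0],[0,0,0,0,0,0],[0,0,0,0,0,0]]]}}

```text
time: 11.93
position: [0.3977, 0.27, 0.217]
tool_rot: [0.99, 0.143, 0.001, -0.0]
ft_force: [0.5, 0.9, 0.3]
grip_width: 0.0609
grip_force: 0.0
```

```bash
python3 look.py w5 .3987 .2691; python3 -c "
from h import *
print('blue',delta([.6102,.2084,.215]))
t=cam('top');cv2.imwrite('pics/t5.png',cv2.resize(t['img'][110:240,110:390],None,fx=2.8,fy=2.8)[:,:,::-1])
w=cv2.imread('pics/w5.png');a=cv2.resize(w,(784,588))[:,:]; cv2.imwrite('pics/c5.png',np.vstack([cv2.resize(w,(400,300)),cv2.resize(t['img'][110:240,110:330][:,:,::-1],(400,236))]))"
```

```text
[0.3968639  0.26968047 0.21598445] 0.061311636569323195 to lamp (tool mm) [ 1.6  1.1 -0. ]
lamp px pred [265.34466518 165.17667763]
blue [187.2 119.3   0.7]
```

View pics/c5.png

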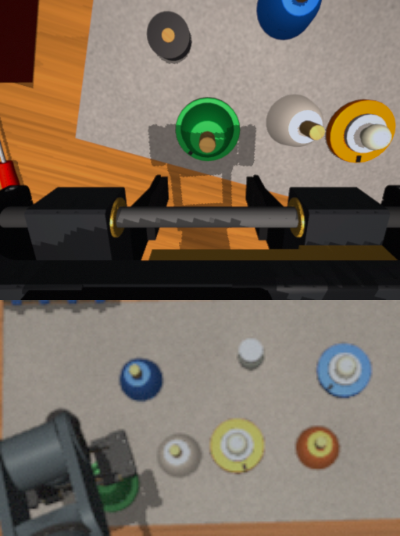

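The green shade sits on its disc with an even green ring around the rim (composite (207,128)). Next is the blue shade.

Call:
{"op": "drive_tool", "data": {"deltas": [[[14,9,0,0,0,0],[28,18,0,0,0,0],[33,21,0,0,0,0],[33,21,0,0,0,0],[33,21,0,0,0,0],[29,18,0,0,0,0],[17,11,0,0,0,0],[0,0,0,0,0,0]]]}}

```text
time: 12.7
position: [0.6163, 0.2061, 0.2143]
tool_rot: [0.99, 0.142, 0.001, 0.001]
ft_force: [0.2, 0.1, -0.5]
grip_width: 0.0612
grip_force: 0.0
```

Call:
{"op": "drive_tool", "data": {"deltas": [[[0,0,0,0,0,0],[0,0,0,0,0,0],[0,0,0,0,0,0]]]}}

```text
time: 12.95
position: [0.6093, 0.2092, 0.2158]
tool_rot: [0.99, 0.144, -0.001, -0.0]
ft_force: [-0.2, 1.0, 0.3]
grip_width: 0.0608
grip_force: 0.0
```

```bash
cat > rim.py <<'E'
import sys;from h import *
# estimate shade axis from the rim's outline (fit the shade's blob) : rim.py name x y hlo hhi
w=cam("wrist");o=sensors.get_obs();cv2.imwrite(f"pics/{sys.argv[1]}.png",w["img"][:,:,::-1])
x,y=map(float,sys.argv[2:4]);hl=list(map(int,sys.argv[4:6]))
b=blob(w,proj(w,[x,y,.03]),hl,60,80,20);r=cv2.boundingRect(b);print("bbox",r)
ux=R.from_quat(o["tool_rot"]).as_matrix()[:2,:2]
P=np.array([[*(np.array([x,y])+.045*np.array([np.cos(a),np.sin(a)])),0] for a in np.linspace(0,6.28,60)])
q=np.array([proj(w,p) for p in P]);print("pred rim x",q[:,0].min(),q[:,0].max(),"top",q[:,1].min(),"bottom",q[:,1].max(),"knob top",proj(w,[x,y,.098]))
print(o["position"],"to go",delta([x,y,.05]))
E
python3 rim.py w6 .6102 .2084 100 125
```

```text
bbox (233, 131, 65, 67)
pred rim x 232.29193979379318 298.26669451852945 top 128.51552187518215 bottom 193.54473406493597 knob top [265.45080202 180.82735556]
[0.60942414 0.20940041 0.21624445] to go [  0.8   1.2 166.2]
```

View pics/w6.png

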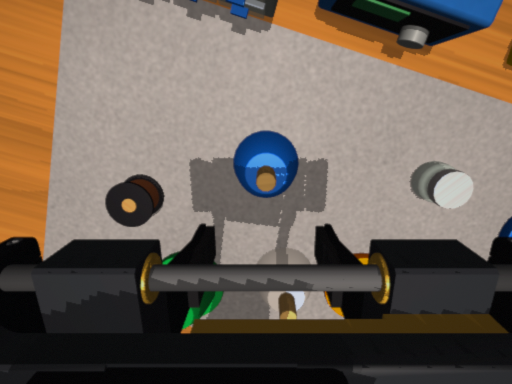

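The wrist view confirms the blue shade (rim centre (265.5,164), knob top (266,180)) as predicted, so I descend.

Call:
{"op": "drive_tool", "data": {"deltas": [[[0,1,15,0,0,0],[0,0,30,0,0,0],[0,0,35,0,0,0],[0,0,35,0,0,0],[0,0,25,0,0,0],[0,0,18,0,0,0],[0,0,8,0,0,0],[0,0,0,0,0,0]]]}}

```text
time: 13.67
position: [0.6089, 0.2083, 0.049]
tool_rot: [0.99, 0.144, -0.002, 0.0]
ft_force: [0.1, 0.1, 0.5]
grip_width: 0.0608
grip_force: 0.0
```

Call:
{"op": "drive_tool", "data": {"deltas": [[[0,0,0,0,0,0],[0,0,0,0,0,0],[0,0,0,0,0,0],[0,0,0,0,0,0],[0,0,0,0,0,0],[0,0,0,0,0,0],[0,0,0,0,0,0],[0,0,0,0,0,0]]], "gripper": 0, "squeeze": 20}}

```text
time: 14.33
position: [0.6112, 0.2082, 0.051]
tool_rot: [0.99, 0.143, 0.0, -0.0]
ft_force: [0.0, -0.3, 1.0]
grip_width: 0.0214
grip_force: 20.0
```

Call:
{"op": "drive_tool", "data": {"deltas": [[[0,0,0,0,0,0],[0,0,0,0,0,0]]]}}

```text
time: 14.5
position: [0.6113, 0.2082, 0.051]
tool_rot: [0.99, 0.143, 0.0, -0.0]
ft_force: [0.2, 1.7, 2.0]
grip_width: 0.0214
grip_force: 20.0
```

Call:
{"op": "drive_tool", "data": {"deltas": [[[0,0,-10,0,0,0],[0,0,-20,0,0,0],[0,0,-30,0,0,0],[0,0,-35,0,0,0],[0,0,-30,0,0,0],[0,0,-15,0,0,0],[0,0,0,0,0,0]]]}}

```text
time: 15.08
position: [0.6141, 0.2085, 0.196]
tool_rot: [0.99, 0.143, 0.005, 0.0]
ft_force: [1.0, 0.4, -1.1]
grip_width: 0.0214
grip_force: 20.0
```

Call:
{"op": "drive_tool", "data": {"deltas": [[[-5,18,0,0,0,0],[-9,32,0,0,0,0],[-10,36,0,0,0,0],[-10,36,0,0,0,0],[-10,36,0,0,0,0],[-10,36,0,0,0,0],[-10,36,0,0,0,0],[-10,36,0,0,0,0]]]}}

```text
time: 15.75
position: [0.6141, -0.0695, 0.189]
tool_rot: [0.99, 0.143, -0.002, -0.001]
ft_force: [0.0, 0.8, -0.7]
grip_width: 0.0215
grip_force: 20.0
```

Call:
{"op": "drive_tool", "data": {"deltas": [[[-10,36,0,0,0,0],[-10,36,0,0,0,0],[-9,32,0,0,0,0],[-7,24,0,0,0,0],[0,0,0,0,0,0],[0,0,0,0,0,0],[0,0,0,0,0,0],[0,0,0,0,0,0]]]}}

```text
time: 16.42
position: [0.6168, -0.1993, 0.1898]
tool_rot: [0.99, 0.144, -0.001, -0.001]
ft_force: [-0.5, -0.1, -1.3]
grip_width: 0.0217
grip_force: 20.0
```

```bash
python3 look.py w7 .6176 -.2014; python3 - <<'E'
from h import *
w=cam("wrist");o=sensors.get_obs();p=o["position"];u=np.array([.959,.284]);l=np.array([.6176,-.2014])
print("rim front",proj(w,[*(p[:2]+u*.045),p[2]-.051]),"lamp front",proj(w,[*(l+u*.055),.018]),proj(w,[*(l+u*.055),0]))
h=cv2.cvtColor(w["img"],cv2.COLOR_RGB2HSV)
print([(100+i,*map(int,c)) for i,c in enumerate(h[100:170,265]) if 18<i<56])
v=np.array([.284,-.959])
m=cv2.inRange(h,(100,80,20),(125,255,255))
for r in (140,170,185,200): 
    x=np.where(m[r,190:340])[0]+190; print(r,x.min(),x.max())
for s in (-1,1): print("rim side",proj(w,[*(p[:2]+v*s*.045),p[2]-.051]),"lamp side",proj(w,[*(l+v*s*.055),.018]))
E
```

```text
[ 0.61704233 -0.19922426  0.19014916] 0.02112225228798736 to lamp (tool mm) [-0.1  2.2 -0. ]
lamp px pred [266.5344802  169.84217944]
rim front [264.74251161 148.09309902] lamp front [266.6287024  123.98734766] [266.55115262 122.92369568]
[(119, 12, 28, 184), (120, 13, 29, 183), (121, 13, 30, 180), (122, 12, 28, 179), (123, 13, 30, 180), (124, 13, 30, 181), (125, 10, 27, 172), (126, 116, 63, 114), (127, 107, 205, 179), (128, 105, 184, 229), (129, 103, 154, 235), (130, 102, 151, 235), (131, 102, 151, 235), (132, 102, 152, 235), (133, 102, 152, 235), (134, 103, 152, 235), (135, 102, 152, 235), (136, 102, 153, 235), (137, 103, 154, 235), (138, 103, 155, 235), (139, 103, 156, 235), (140, 103, 156, 235), (141, 103, 156, 235), (142, 103, 157, 235), (143, 103, 157, 235), (144, 103, 158, 235), (145, 104, 159, 229), (146, 107, 106, 137), (147, 0, 6, 122), (148, 30, 8, 157), (149, 40, 9, 167), (150, 40, 9, 169), (151, 54, 8, 167), (152, 104, 29, 149), (153, 110, 119, 116), (154, 108, 215, 108), (155, 107, 236, 108)]
140 236 300
170 224 312
185 214 314
200 211 317
rim side [210.05928036 202.59332536] lamp side [221.48713018 169.98967339]
rim side [319.27841946 202.77714766] lamp side [311.47573232 170.13519087]
```

View pics/w7.png

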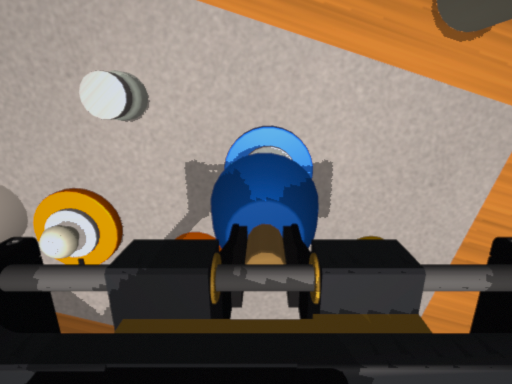

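The held blue shade's rim is centred at column 264 and the lamp disc at column 268, so I shift 4 mm in y and 1 mm in x while lowering.

Call:
{"op": "drive_tool", "data": {"deltas": [[[1,4,10,0,0,0],[0,0,20,0,0,0],[0,0,20,0,0,0],[0,0,20,0,0,0],[0,0,20,0,0,0],[0,0,15,0,0,0],[0,0,9,0,0,0],[0,0,0,0,0,0]]]}}

```text
time: 17.18
position: [0.618, -0.2032, 0.0739]
tool_rot: [0.99, 0.144, -0.002, -0.002]
ft_force: [-0.9, 0.4, -1.7]
grip_width: 0.0214
grip_force: 20.0
```

Call:
{"op": "drive_tool", "data": {"deltas": [[[0,0,2,0,0,0],[0,0,2,0,0,0],[0,0,1,0,0,0],[0,0,1,0,0,0],[0,0,0,0,0,0],[0,0,0,0,0,0],[0,0,0,0,0,0]]]}}

```text
time: 17.77
position: [0.6197, -0.2047, 0.0712]
tool_rot: [0.99, 0.143, 0.0, 0.0]
ft_force: [-0.6, 0.0, -1.6]
grip_width: 0.0217
grip_force: 20.0
```

Call:
{"op": "drive_tool", "data": {"deltas": [[[0,0,1,0,0,0],[0,0,0.7,0,0,0],[0,0,0,0,0,0],[0,0,0,0,0,0]]]}}

```text
time: 18.1
position: [0.6196, -0.2046, 0.0691]
tool_rot: [0.99, 0.143, 0.0, 0.0]
ft_force: [-0.5, 0.1, -0.9]
grip_width: 0.0216
grip_force: 20.0
```

Call:
{"op": "drive_tool", "data": {"deltas": [[[0,0,0.8,0,0,0],[0,0,0,0,0,0],[0,0,0,0,0,0]]]}}

```text
time: 18.35
position: [0.6196, -0.2044, 0.0689]
tool_rot: [0.99, 0.143, 0.0, 0.0]
ft_force: [-1.5, 1.4, 5.1]
grip_width: 0.0213
grip_force: 20.0
```

Call:
{"op": "drive_tool", "data": {"deltas": [[[0,0,0,0,0,0],[0,0,0,0,0,0],[0,0,0,0,0,0],[0,0,0,0,0,0],[0,0,0,0,0,0],[0,0,0,0,0,0],[0,0,0,0,0,0],[0,0,0,0,0,0]]], "gripper": 70}}

```text
time: 19.02
position: [0.6195, -0.2046, 0.0681]
tool_rot: [0.99, 0.143, -0.0, -0.0]
ft_force: [0.2, -1.0, 0.1]
grip_width: 0.0595
grip_force: 0.0
```

Call:
{"op": "drive_tool", "data": {"deltas": [[[0,0,-10,0,0,0],[0,0,-25,0,0,0],[0,0,-35,0,0,0],[0,0,-40,0,0,0],[0,0,-30,0,0,0],[0,0,-10,0,0,0],[0,0,0,0,0,0],[0,0,0,0,0,0]]]}}

```text
time: 19.68
position: [0.6192, -0.2043, 0.2184]
tool_rot: [0.99, 0.143, 0.0, 0.0]
ft_force: [-0.8, -0.8, -0.5]
grip_width: 0.061
grip_force: 0.0
```

```bash
python3 look.py w8 .6186 -.2033; python3 -c "
from h import *
print('orange',delta([.4616,-.1467,.215]))"
```

```text
[ 0.61835087 -0.20392322  0.21679215] 0.060845047496956316 to lamp (tool mm) [ 0.4 -0.5  0. ]
lamp px pred [263.5321764 165.5784775]
orange [-134.1  -99.4    2.3]
```

View pics/w8.png

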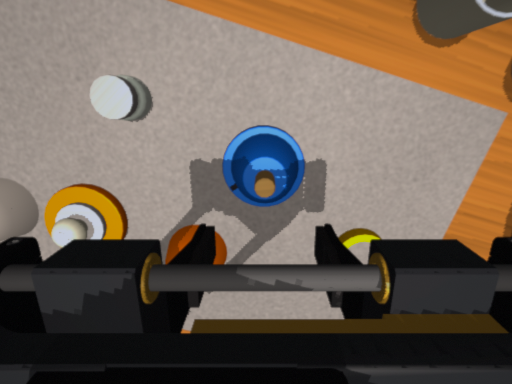

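The blue shade sits inside its disc with an even ring, centred at (264,166). Last is the orange shade.

Call:
{"op": "drive_tool", "data": {"deltas": [[[-13,-10,0,0,0,0],[-25,-18,0,0,0,0],[-30,-22,0,0,0,0],[-30,-22,0,0,0,0],[-23,-17,0,0,0,0],[-13,-10,0,0,0,0],[0,0,0,0,0,0],[0,0,0,0,0,0]]]}}

```text
time: 20.4
position: [0.4618, -0.147, 0.2168]
tool_rot: [0.99, 0.143, -0.001, -0.001]
ft_force: [0.2, 1.2, -0.1]
grip_width: 0.061
grip_force: 0.0
```

Call:
{"op": "drive_tool", "data": {"deltas": [[[0,0,0,0,0,0],[0,0,0,0,0,0]]]}}

```text
time: 20.57
position: [0.4641, -0.1483, 0.2176]
tool_rot: [0.99, 0.143, 0.0, -0.0]
ft_force: [-0.9, -0.3, -0.5]
grip_width: 0.0606
grip_force: 0.0
```

```bash
python3 rim.py w9 .4616 -.1467 5 28
```

```text
bbox (230, 132, 65, 68)
pred rim x 230.05466073191383 295.5805276909854 top 130.8850858417599 bottom 195.36632668967997 knob top [262.29114879 183.10038577]
[ 0.46408484 -0.14826032  0.21773272] to go [ -1.9  -2.2 167.7]
```

View pics/w9.png

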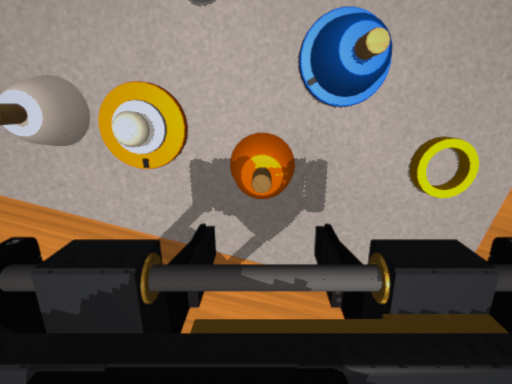

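The orange shade (rim centre (262,166), knob top (261,181)) matches the prediction; the orange lamp is at (142,124). Descending.

Call:
{"op": "drive_tool", "data": {"deltas": [[[-2,-2,15,0,0,0],[0,0,30,0,0,0],[0,0,35,0,0,0],[0,0,35,0,0,0],[0,0,25,0,0,0],[0,0,18,0,0,0],[0,0,9,0,0,0],[0,0,0,0,0,0]]]}}

```text
time: 21.28
position: [0.46, -0.146, 0.0492]
tool_rot: [0.99, 0.143, -0.001, -0.001]
ft_force: [0.3, -0.2, 0.7]
grip_width: 0.0611
grip_force: 0.0
```

Call:
{"op": "drive_tool", "data": {"deltas": [[[0,0,0,0,0,0],[0,0,0,0,0,0],[0,0,0,0,0,0],[0,0,0,0,0,0],[0,0,0,0,0,0],[0,0,0,0,0,0],[0,0,0,0,0,0],[0,0,0,0,0,0]]], "gripper": 0, "squeeze": 20}}

```text
time: 21.95
position: [0.4604, -0.1462, 0.0515]
tool_rot: [0.99, 0.143, 0.0, -0.0]
ft_force: [0.3, 1.4, 2.4]
grip_width: 0.0214
grip_force: 20.0
```

Call:
{"op": "drive_tool", "data": {"deltas": [[[0,0,0,0,0,0],[0,0,0,0,0,0]]]}}

```text
time: 22.12
position: [0.4605, -0.1461, 0.0515]
tool_rot: [0.99, 0.143, 0.0, -0.0]
ft_force: [-0.2, 1.4, 3.3]
grip_width: 0.0214
grip_force: 20.0
```

Call:
{"op": "drive_tool", "data": {"deltas": [[[0,0,-10,0,0,0],[0,0,-20,0,0,0],[0,0,-30,0,0,0],[0,0,-35,0,0,0],[0,0,-30,0,0,0],[0,0,-15,0,0,0],[0,0,0,0,0,0]]]}}

```text
time: 22.7
position: [0.4628, -0.1476, 0.1953]
tool_rot: [0.99, 0.143, 0.003, 0.003]
ft_force: [0.9, -0.1, -0.2]
grip_width: 0.0215
grip_force: 20.0
```

Call:
{"op": "drive_tool", "data": {"deltas": [[[6,-16,0,0,0,0],[11,-30,0,0,0,0],[13,-36,0,0,0,0],[13,-36,0,0,0,0],[9,-24,0,0,0,0],[4,-12,0,0,0,0],[0,0,0,0,0,0],[0,0,0,0,0,0]]]}}

```text
time: 23.37
position: [0.4696, 0.0178, 0.1903]
tool_rot: [0.99, 0.144, -0.001, -0.0]
ft_force: [0.1, 0.4, -1.1]
grip_width: 0.0215
grip_force: 20.0
```

Call:
{"op": "drive_tool", "data": {"deltas": [[[0,0,0,0,0,0],[0,0,0,0,0,0]]]}}

```text
time: 23.53
position: [0.4704, 0.0162, 0.1908]
tool_rot: [0.99, 0.143, -0.0, 0.0]
ft_force: [0.5, 0.1, -0.7]
grip_width: 0.0216
grip_force: 20.0
```

```bash
python3 look.py w10 .4703 .0175; python3 - <<'E'
from h import *
w=cam("wrist");o=sensors.get_obs();p=o["position"];u=np.array([.959,.284]);l=np.array([.4703,.0175]);v=np.array([.284,-.959])
print("rim front",proj(w,[*(p[:2]+u*.045),p[2]-.0505]),"lamp front",proj(w,[*(l+u*.055),.018]))
h=cv2.cvtColor(w["img"],cv2.COLOR_RGB2HSV)
print([(100+i,*map(int,c)) for i,c in enumerate(h[100:170,265]) if 18<i<56])
m=cv2.inRange(h,(5,90,40),(28,255,255))
for r in (140,170,185,200): 
    x=np.where(m[r,190:340])[0]+190; print(r,x.min(),x.max())
for s in (-1,1): print("rim side",proj(w,[*(p[:2]+v*s*.045),p[2]-.0505]),"lamp side",proj(w,[*(l+v*s*.055),.018]))
E
```

```text
[0.4704727  0.0161836  0.19097183] 0.02116600510570119 to lamp (tool mm) [ 0.2 -1.3 -0. ]
lamp px pred [263.4342776  169.69302255]
rim front [264.19535237 148.35217466] lamp front [263.20584677 123.77193629]
[(119, 14, 28, 184), (120, 11, 28, 181), (121, 12, 29, 178), (122, 12, 29, 177), (123, 12, 28, 179), (124, 11, 30, 181), (125, 12, 33, 177), (126, 9, 109, 133), (127, 17, 255, 168), (128, 24, 255, 204), (129, 28, 216, 210), (130, 29, 206, 210), (131, 29, 205, 210), (132, 29, 205, 210), (133, 29, 208, 210), (134, 29, 206, 210), (135, 28, 206, 210), (136, 28, 208, 210), (137, 28, 210, 211), (138, 28, 210, 211), (139, 28, 213, 210), (140, 28, 214, 210), (141, 28, 216, 210), (142, 27, 221, 211), (143, 21, 255, 214), (144, 16, 255, 215), (145, 14, 255, 207), (146, 9, 132, 124), (147, 12, 27, 124), (148, 23, 14, 147), (149, 12, 78, 137), (150, 12, 199, 142), (151, 13, 255, 146), (152, 13, 255, 147), (153, 13, 255, 149), (154, 13, 255, 150), (155, 13, 255, 152)]
140 232 296
170 220 308
185 213 315
200 210 318
rim side [209.65709223 203.10764881] lamp side [218.46033884 169.85361037]
rim side [319.00525736 202.89149526] lamp side [308.26348828 169.67433944]
```

View pics/w10.png

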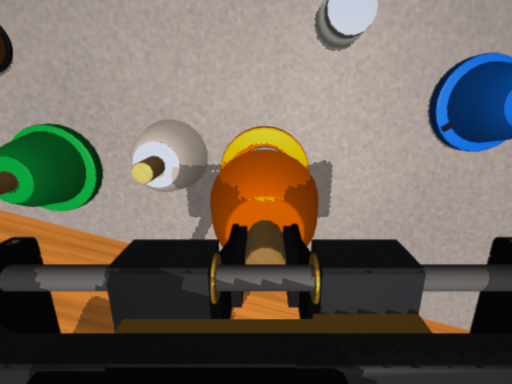

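The held orange shade and its lamp are both centred at column 264. I lower with -1 mm x, -0.5 mm y.

Call:
{"op": "drive_tool", "data": {"deltas": [[[-1,-0.5,10,0,0,0],[0,0,20,0,0,0],[0,0,20,0,0,0],[0,0,20,0,0,0],[0,0,20,0,0,0],[0,0,15,0,0,0],[0,0,9,0,0,0],[0,0,0,0,0,0]]]}}

```text
time: 24.3
position: [0.4683, 0.017, 0.0757]
tool_rot: [0.99, 0.143, -0.002, -0.001]
ft_force: [0.3, -0.6, -0.3]
grip_width: 0.0211
grip_force: 20.0
```

Call:
{"op": "drive_tool", "data": {"deltas": [[[0,0,2,0,0,0],[0,0,2,0,0,0],[0,0,1,0,0,0],[0,0,1,0,0,0],[0,0,0.7,0,0,0],[0,0,0,0,0,0],[0,0,0,0,0,0],[0,0,0,0,0,0]]]}}

```text
time: 24.97
position: [0.4695, 0.0175, 0.0707]
tool_rot: [0.99, 0.143, 0.0, 0.0]
ft_force: [0.0, 0.4, -1.3]
grip_width: 0.0215
grip_force: 20.0
```

Call:
{"op": "drive_tool", "data": {"deltas": [[[0,0,0.8,0,0,0],[0,0,0.7,0,0,0],[0,0,0,0,0,0],[0,0,0,0,0,0]]]}}

```text
time: 25.3
position: [0.4695, 0.0177, 0.0694]
tool_rot: [0.99, 0.143, 0.0, -0.0]
ft_force: [-0.3, 1.8, 4.9]
grip_width: 0.0214
grip_force: 20.0
```

Contact (5 N). Release and rise.

Call:
{"op": "drive_tool", "data": {"deltas": [[[0,0,0,0,0,0],[0,0,0,0,0,0],[0,0,0,0,0,0],[0,0,0,0,0,0],[0,0,0,0,0,0],[0,0,0,0,0,0],[0,0,0,0,0,0],[0,0,0,0,0,0]]], "gripper": 70}}

```text
time: 25.97
position: [0.4694, 0.0174, 0.069]
tool_rot: [0.99, 0.143, -0.0, -0.0]
ft_force: [0.2, -0.1, 0.3]
grip_width: 0.0591
grip_force: 0.0
```

Call:
{"op": "drive_tool", "data": {"deltas": [[[0,0,-10,0,0,0],[0,0,-25,0,0,0],[0,0,-35,0,0,0],[0,0,-40,0,0,0],[0,0,-40,0,0,0],[0,0,-20,0,0,0],[0,0,0,0,0,0],[0,0,0,0,0,0]]]}}

```text
time: 26.63
position: [0.4699, 0.0174, 0.2402]
tool_rot: [0.99, 0.143, 0.001, 0.001]
ft_force: [0.2, -0.8, -0.7]
grip_width: 0.0607
grip_force: 0.0
```

Call:
{"op": "drive_tool", "data": {"deltas": [[[-20,10,0,0,0,0],[-10,5,0,0,0,0],[0,0,0,0,0,0],[0,0,0,0,0,0],[0,0,0,0,0,0]]]}}

```text
time: 27.05
position: [0.4449, -0.0053, 0.2384]
tool_rot: [0.99, 0.143, -0.0, -0.0]
ft_force: [1.4, 1.1, -0.4]
grip_width: 0.0604
grip_force: 0.0
```

```bash
python3 - <<'E'
from h import *
w=cam("wrist");s=cam("scene")
a=cv2.resize(w["img"][0:240],(640,300));b=cv2.resize(s["img"][140:300,150:370],None,fx=1.85,fy=1.85)
b=cv2.copyMakeBorder(b,0,0,0,640-b.shape[1],cv2.BORDER_CONSTANT);cv2.imwrite("pics/end.png",np.vstack([a,b])[:,:,::-1])
print(sensors.get_obs()["position"])
E
```

```text
[ 0.44530611 -0.00520598  0.23867649]
```

View pics/end.png

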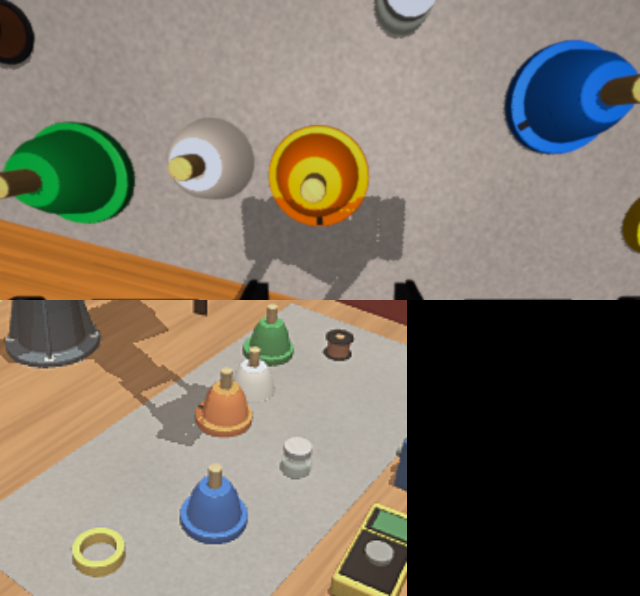

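All three shades sit upright and centred on their own discs (scene crop: green (268,345), orange (224,405), blue (214,505)). The bystanders have not moved and the arm is clear, so I hand in.

```bash
python3 -c "
from rig import ticket
print(ticket.hand_in())"
```

```text
the job is handed in; nothing more can be done
None
```

The green, orange and blue shades are back on their own lamps, set down gently, released and seated flat in the final images; the white shade, spool, tape and jar look unmoved, and I handed the job in at about 27 s (no verdict came back).

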